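# Stand the tipped objective lenses up and check the green one in the gauge

## Task

Some of the microscope objective lenses in the lane tray have been knocked over. Stand every lens in the lane upright on its black cap, and check the green-banded one: stand it upright on the gauge's plate between the jaws, let go of it, gently slide the jaw shut by its orange handle until the lens is pressed against the sprung anvil and the anvil gives by a few millimetres, then slide the jaw well open again, put the green lens back upright in the lane and leave the jaw open. Do not shift the slide box, the bottle or the loupe.

Things in the scene. Friction and masses are not known exactly. Their poses are not given: they have to be found in the camera images.
- lane: flat tray fixed on the bench, the lane: light grey floor 150 mm (its x) by 530 mm (its y, the long way), 4 mm thick, with aluminium rails 6 mm wide round it that stand 8 mm above the floor. Origin: centre of its underside, at bench height
- lens_green: objective lens with a green colour band, lying in the lane at the start. 86 mm long: black 8-sided cap 40 mm across flats (foot, 20 mm high), barrel 40 mm in diameter for 52 mm, nose 29 mm in diameter for 14 mm; 250 g. Origin: on its axis, half-way along; z axis from cap to nose. Lying, its axis is 20 mm above the floor. Pinched lightly (4 to 7 N) near the nose end of the barrel and lifted, it swings to hang cap down
- lens_yellow: objective lens with a yellow colour band, lying in the lane at the start (may be absent). 86 mm long: black 8-sided cap 40 mm across flats (foot, 20 mm high), barrel 40 mm in diameter for 52 mm, nose 29 mm in diameter for 14 mm; 250 g. Origin: on its axis, half-way along; z axis from cap to nose. Lying, its axis is 20 mm above the floor. Pinched lightly (4 to 7 N) near the nose end of the barrel and lifted, it swings to hang cap down
- lens_red: objective lens with a red colour band, lying in the lane at the start (may be absent). 86 mm long: black 8-sided cap 40 mm across flats (foot, 20 mm high), barrel 40 mm in diameter for 52 mm, nose 29 mm in diameter for 14 mm; 250 g. Origin: on its axis, half-way along; z axis from cap to nose. Lying, its axis is 20 mm above the floor. Pinched lightly (4 to 7 N) near the nose end of the barrel and lifted, it swings to hang cap down
- lens_blue: objective lens with a blue colour band, lying in the lane at the start (may be absent). 86 mm long: black 8-sided cap 40 mm across flats (foot, 20 mm high), barrel 40 mm in diameter for 52 mm, nose 29 mm in diameter for 14 mm; 250 g. Origin: on its axis, half-way along; z axis from cap to nose. Lying, its axis is 20 mm above the floor. Pinched lightly (4 to 7 N) near the nose end of the barrel and lifted, it swings to hang cap down
- lens_white: objective lens with a white colour band, standing in the lane at the start. 86 mm long: black 8-sided cap 40 mm across flats (foot, 20 mm high), barrel 40 mm in diameter for 52 mm, nose 29 mm in diameter for 14 mm; 250 g. Origin: on its axis, half-way along; z axis from cap to nose. Lying, its axis is 20 mm above the floor. Pinched lightly (4 to 7 N) near the nose end of the barrel and lifted, it swings to hang cap down
- gauge: bench gauge fixed on the bench: grey plate, x from -170 to 130 mm, 110 mm wide (y), top 20 mm above the bench. Origin: underside of the plate. +x points from sliding jaw to sprung anvil. Both brass faces are 44 mm wide (centred on y = 0), 42 to 75 mm above the bench; anvil face at x = 60 mm at rest. Beige housing with a round cap behind it, 108 mm tall
- gauge_spot (a point): point on the top of the gauge's plate where the centre of the green lens's cap goes: 22 mm from the anvil's resting face, y = 0
- jaw (a joint): gap in m between the jaw's face and the anvil's resting face, 0 to 0.090; grows as the jaw slides to the gauge's -x. Starts at 5 to 35 mm, too narrow for the lens. Slides with about 2 N of friction and stays where it is left
- jaw_handle (a point): middle of the grip part of the orange round upright handle on the jaw, 20 mm in diameter; this point is 98 mm above the bench, the handle is free from 58 to 115 mm above the bench. It lies 50 mm behind (gauge -x of) the jaw's face and moves with the jaw
- anvil (a joint): how far the sprung anvil is pushed in, in m: 0 at rest, up to 0.008 at its stop, towards the gauge's +x. It starts to give at about 2.7 N and takes 0.9 N more for each mm, about 6 N at 4 mm; at 1.5 mm or more the gauge has registered
- slide_box: bystander: light wooden slide box 85 x 120 mm, 32 mm high, beyond the lane. Origin: centre of its underside
- cleaner: bystander: small amber bottle with a white cap, 40 mm in diameter, 85 mm high. Origin: centre of its underside
- loupe: bystander: black loupe (cylinder), 44 mm in diameter, 45 mm high. Origin: centre of its underside
Not all that is in view belongs to the job. What is shaped like the lens_red but pink or purple is not meant.

How it is judged:
On the way, in this order (a step that is already met when the one before it is completed fails the run):
1. the green lens stands upright on the gauge's plate between the jaws, let go of (angle between lens_green's own z axis and vertical below 0.1 rad and z of lens_green in the frame of gauge between 0.057 and 0.069 m and y of lens_green in the frame of gauge between -0.022 and 0.022 m and x of lens_green in the frame of gauge between -0.03 and 0.052 m and contact force between the fingers and lens_green below 0.1 N and value of joint anvil below 0.001 m), for 0.2 s.
2. the jaw presses the green lens on the sprung anvil: anvil in by 1.5 mm or more (angle between lens_green's own z axis and vertical below 0.1 rad and z of lens_green in the frame of gauge between 0.057 and 0.069 m and y of lens_green in the frame of gauge between -0.022 and 0.022 m and x of lens_green in the frame of gauge between -0.03 and 0.052 m and value of joint anvil above 0.0015 m and value of joint jaw below 0.04 m and contact force between the fingers and lens_green below 0.1 N), for 0.2 s.
3. the jaw is open again, the lens still upright on the plate (angle between lens_green's own z axis and vertical below 0.1 rad and z of lens_green in the frame of gauge between 0.057 and 0.069 m and y of lens_green in the frame of gauge between -0.022 and 0.022 m and x of lens_green in the frame of gauge between -0.03 and 0.052 m and value of joint jaw above 0.045 m and value of joint anvil below 0.001 m), for 0.1 s.
At the end, for the whole second after the job is handed in: every lens present stands on its cap (within 0.08 rad of upright) at rest on the floor of the lane, clear of its rails, and the jaw is left more than 45 mm open (angle between each of lens_green, lens_yellow, lens_red, lens_blue, lens_white's own z axis and vertical below 0.08 rad and x of lens_green in the frame of lane between -0.065 and 0.065 m and y of lens_green in the frame of lane between -0.255 and 0.255 m and z of lens_green in the frame of lane between 0.041 and 0.053 m and linear speed of each of lens_green, lens_yellow, lens_red, lens_blue, lens_white below 0.02 m/s and x of lens_yellow in the frame of lane between -0.065 and 0.065 m and y of lens_yellow in the frame of lane between -0.255 and 0.255 m and z of lens_yellow in the frame of lane between 0.041 and 0.053 m and x of lens_red in the frame of lane between -0.065 and 0.065 m and y of lens_red in the frame of lane between -0.255 and 0.255 m and z of lens_red in the frame of lane between 0.041 and 0.053 m and x of lens_blue in the frame of lane between -0.065 and 0.065 m and y of lens_blue in the frame of lane between -0.255 and 0.255 m and z of lens_blue in the frame of lane between 0.041 and 0.053 m and x of lens_white in the frame of lane between -0.065 and 0.065 m and y of lens_white in the frame of lane between -0.255 and 0.255 m and z of lens_white in the frame of lane between 0.041 and 0.053 m and value of joint jaw above 0.045 m); the robot touches nothing.
It fails at once if the jaw squeezes the green lens with more than 40 N (contact force between jaw and lens_green above 40 N).
It fails at once if the slide box is shifted by more than 30 mm (distance of slide_box from where it was at the start of the episode above 0.03 m).
It fails at once if the bottle is shifted by more than 30 mm (distance of cleaner from where it was at the start of the episode above 0.03 m).
It fails at once if the loupe is shifted by more than 30 mm (distance of loupe from where it was at the start of the episode above 0.03 m).
Of lens_yellow, lens_red, lens_blue only 1 to 3 are there at a start; the rules pass over those that are not, and their reading is None.
At some moment in a run one of lens_white may be knocked a few centimetres aside while the robot is not near it.
Once in a run the grip may slacken for a moment while it holds something.
It also fails if it takes over 210 s, if anything falls off the work surface, if the arm or the gripper's body presses on something with over 40 N, if the wrist force passes 120 N, or if a joint passes its speed limit or range.

## Robot

A 7-joint arm with a two-finger parallel gripper is mounted at the origin on the work surface. World frame = base frame: x ahead of the robot, y to its left, z up, the work surface at z = 0. Lengths are in m, angles in rad, forces in N, time in s.
With the tool pointing down it reaches from about 0.425 to 0.95 m from the base axis. Payload 4.7 kg.
Tool frame: the origin (TCP) lies on the centre line of the jaws, within the pads' length; the fingertips stand robot.nose_length ahead of it and the grasp point (between the pads) lies 8 mm behind it (robot.nose_length is the distance from the TCP to the fingertips, in m); z points along the fingers, x is the direction in which the jaws open and shut, and the axes are right-handed (so a half turn about z gives the same grasp; the last joint's range is limited). The gripper opens to 85 mm and grips with 20 to 120 N. Pads are 22 mm wide; open, the fingers measure 114 mm over their backs; the gripper's body (76 mm by 85 mm) begins 54 mm behind the grasp point. The pads swing forward as they close: fully open they stand 13 mm farther back than shut.
Start: joints at [1.105, 0.469, -0.049, 1.532, 0.024, 1.141, -0.082], TCP at [0.286, -0.612, 0.207] pointing down, gripper open.
Joint ranges: [-2.59, 2.59], [-0.33, 1.99], [-1.39, 1.29], [0.1, 2.45], [-1.04, 4.18], [0.21, 1.99], [-2.66, 2.66]. Speed limits (rad/s): [2.57, 2.57, 3.14, 3.14, 3.14, 3.14, 3.14].

## Interface

Orientations are given as [roll, pitch, yaw] about the fixed x, y, z axes, in that order (R = Rz(yaw) Ry(pitch) Rx(roll)).
In Python, from plant import robot gives the robot as it stands. Calls block until the motion is done:
- robot.goto(position, orientation): joint-space move of the TCP to a pose.
- robot.move_straight(position, vel=0.15, attitude=None, contact_N=None): straight line of the TCP; attitude=None keeps the orientation; vel is the mean speed in m/s. With contact_N (N) it stops when the force on the tool has changed by that much, and returns True; else False.
- robot.move_joints(angles): joint-space move.
- robot.grip(opening, strength=None): opening from 0.0 (shut) to 1.0 (fully open); strength is the grip in N (None keeps the last); returns when the fingers have stopped.
- robot.sleep(seconds).
- robot.inverse_kinematics(position, orientation): joint angles nearest the present ones, or None.
- robot.sense(): the state.
- robot.grab_frame(name): name is "side" or "top"; returns a dict with "image" (420x560x3 uint8, red, green, blue), "range_z" (420x560 float32, m along the optical axis (not along the pixel's ray), 0 where there is no reading), "fx", "fy", "cx", "cy" (pixels), "R" (3x3) and "t" (3): a world point X has camera coordinates R X + t. Camera axes: x right, y down, z forward; pixel columns grow to the right and rows downward; lengths in m; the calibration is good to about 2 mm. A picture is of the moment at which its call begins.
A pose or a line that the arm cannot do raises robot.IKError and nothing moves.
- robot.close_job(): hands the job in, once; it reports no verdict.
The state is a dict: "t": time; "joint_pos": joint angles; "joint_velocities": joint speeds; "effort": joint torques, N m; "tcp_pos": TCP position; "tcp_rot": TCP orientation; "wrist_force": force on the tool from outside, world axes, zero at the start; "torque": the same for the moment, N m; "opening": opening from 0.0 (shut) to 1.0 (fully open).
Only numpy, scipy, OpenCV 4.12 (cv2) and the standard library are available. Lean on these libraries where they do the work, as an engineer would, in place of code of your own. Each camera call takes 0.05 s, during which the arm holds its last target. There are 200 camera calls.

## Working session

There is one attempt and no reset: what is moved stays moved. The work goes in short steps, each a Python script; the robot and the scene stay as the last script left them, time stands still between calls to the robot, and variables do not carry over. Pictures are saved under pics/ and viewed, about 12 in all and at most 16, crops included, and the job is handed in when it is done.

```bash
mkdir -p pics; ls; python3 - <<'E'
from plant import robot
import cv2,numpy as np
print(robot.nose_length, robot.sense())
for n in("top","side"):
    f=robot.grab_frame(n); cv2.imwrite(f"pics/{n}0.png",f["image"][:,:,::-1]); np.savez(f"{n}0.npz",**f)
    R,t=f["R"],f["t"]; print(n,f["fx"],f["cx"],f["cy"],(-R.T@t).round(3),R.round(3).tolist())
E
```

```text
pics
0.011 {'t': 0.0, 'joint_pos': array([ 1.10511447,  0.46945313, -0.04858969,  1.53370074,  0.02409857,
        1.1409866 , -0.0823033 ]), 'joint_velocities': array([-0.00016518,  0.00197015,  0.00113286, -0.00155964, -0.00019303,
       -0.00117404,  0.00115193]), 'effort': array([ 1.00419627e-04, -5.10311830e+01, -4.63395962e-02, -2.37714082e+01,
        1.07138569e-02,  7.63088377e-03,  1.70664165e-06]), 'tcp_pos': array([ 0.2852803 , -0.61105367,  0.20595068]), 'tcp_rot': array([ 3.14151965e+00,  1.96088173e-03, -1.13399135e+00]), 'wrist_force': array([ 1.24386008, -0.06141111, -0.41723365]), 'torque': array([-0.00388294, -0.03412715,  0.00267404]), 'opening': 0.9980248280179854}
top 459.7464712860114 278.14944354034253 212.7993674345579 [0.469 0.02  1.131] [[0.021, -1.0, -0.004], [-0.997, -0.021, -0.072], [0.072, 0.005, -0.997]]
side 471.4746176297524 278.33859698617584 212.67508312112352 [-0.258  0.791  0.748] [[-0.695, -0.719, 0.013], [-0.367, 0.339, -0.866], [0.618, -0.607, -0.499]]
```

View pics/top0.png

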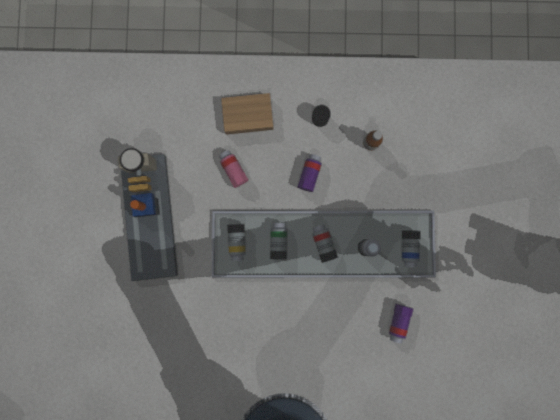

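View pics/side0.png

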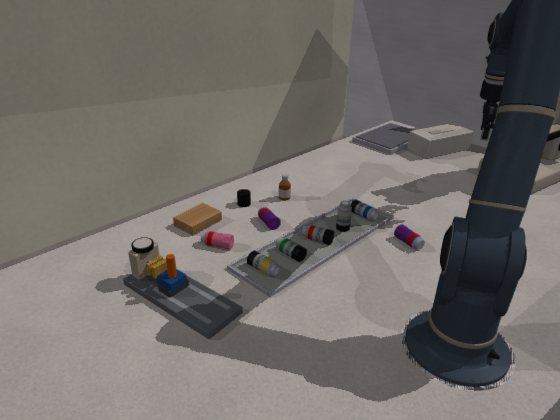

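Top view: yellow lens at (236,240), green at (279,240), red at (324,244) and blue at (410,248), all lying. White stands at (370,248). The gauge plate is near (150,217), its handle at (137,204). The pink and purple lenses are distractors. Next I measure from range and colour.

```bash
cat > h.py <<'E'
import numpy as np, cv2
from plant import robot
def cloud(f):
    v,u=np.mgrid[0:420,0:560]; z=f["range_z"].astype(float)
    c=np.stack([(u-f["cx"])/f["fx"]*z,(v-f["cy"])/f["fy"]*z,z],-1)-f["t"]
    P=c@f["R"]; P[z==0]=np.nan; return P
def px(f,X):
    c=f["R"]@np.asarray(X)+f["t"]; return f["fx"]*c[0]/c[2]+f["cx"],f["fy"]*c[1]/c[2]+f["cy"]
def blobs(P,mask,amin=30):
    n,l,s,c=cv2.connectedComponentsWithStats(mask.astype(np.uint8))
    return [l==i for i in range(1,n) if s[i,4]>=amin]
def rect(P,m):
    return cv2.minAreaRect(P[m][:,:2].astype(np.float32)*1000)
E
python3 - <<'E'
from h import *
f=dict(np.load("top0.npz")); P=cloud(f); z=P[...,2]; x=P[...,0]; y=P[...,1]
hsv=cv2.cvtColor(f["image"],cv2.COLOR_RGB2HSV)
print("bench z",np.nanmedian(z[280:400,20:120]), "lane floor", np.nanmedian(z[255:270,290:310]))
m=(z>.022)&(z<.2)&(x>.3)&(x<.9)
for b in blobs(P,m):
    c=np.nanmedian(P[b],0); r=rect(P,b)
    d=b&(hsv[...,2]<45); cs=b&(hsv[...,1]>110)
    print(c.round(3),"zmax",np.nanpercentile(z[b],98).round(3),np.round(r[0]),np.round(r[1]),round(r[2],1),"dark",np.nanmean(P[d],0).round(3)[:2],d.sum(),"col",np.nanmean(P[cs],0).round(3)[:2],np.median(hsv[cs],0) if cs.any() else "")
# lane rails, plate
m=(z>.008)&(z<.016)&(x>.3)&(x<.7)&(y<.25); m=blobs(P,m,100)
for b in m: print("rail",rect(P,b))
m=(z>.013)&(z<.028)&(y>.25)&(y<.5)&(x>.25)&(x<.75)
for b in blobs(P,m,100): print("plate",rect(P,b),b.sum(),np.nanmedian(z[b]))
o=(hsv[...,0]<14)&(hsv[...,1]>150)&(y>.25)&(z>.04)
for b in blobs(P,o,8): print("orange",np.nanmedian(P[b],0),np.nanmax(z[b]),b.sum())
o=(hsv[...,0]>16)&(hsv[...,0]<30)&(hsv[...,1]>140)&(y>.25)
for b in blobs(P,o,8): print("brass",np.nanmedian(P[b],0),rect(P,b),b.sum())
im=cv2.resize(f["image"][140:290,100:450,::-1],None,fx=2.28,fy=2.28,interpolation=cv2.INTER_CUBIC); im=cv2.convertScaleAbs(im,alpha=1.7); cv2.imwrite("pics/top0c.png",im)
E
```

```text
bench z 0.0009060388313882495 lane floor 0.0045176087374436645
[0.791 0.107 0.033] zmax 0.037 [793. 107.] [ 86. 120.] 7.2 dark [nan nan] 0 col [nan nan] 
[ 0.787 -0.072  0.045] zmax 0.05 [789. -73.] [42. 43.] 20.7 dark [ 0.786 -0.071] 213 col [nan nan] 
[ 0.723 -0.194  0.059] zmax 0.088 [ 728. -198.] [39. 35.] 51.4 dark [nan nan] 0 col [ 0.718 -0.2  ] [ 12. 116.  74.]
[0.599 0.341 0.06 ] zmax 0.115 [566. 345.] [236. 108.] 8.0 dark [0.64  0.344] 26 col [0.575 0.344] [ 20.  132.5  89. ]
[0.653 0.137 0.037] zmax 0.043 [656. 139.] [87. 40.] 30.8 dark [nan nan] 0 col [0.67  0.148] [  1.  143.  114.5]
[ 0.647 -0.049  0.037] zmax 0.044 [650. -50.] [40. 87.] 73.7 dark [nan nan] 0 col [ 0.642 -0.05 ] [136. 120.  96.]
[0.614 0.31  0.023] zmax 0.026 [615. 309.] [30. 26.] 46.6 dark [nan nan] 0 col [nan nan] 
[0.48  0.023 0.041] zmax 0.048 [482.  23.] [39. 84.] 89.5 dark [0.448 0.024] 104 col [0.495 0.032] [ 69.  112.5  63.5]
[0.48  0.366 0.023] zmax 0.026 [482. 365.] [50. 42.] 30.3 dark [nan nan] 0 col [nan nan] 
[0.478 0.123 0.041] zmax 0.048 [476. 124.] [86. 40.] 4.2 dark [0.509 0.127] 90 col 
[... 314 characters left out ...]
 471. -189.] [38. 39.] 4.8 dark [ 0.468 -0.172] 7 col [nan nan] 
[0.42  0.298 0.023] zmax 0.026 [424. 299.] [51. 29.] 11.4 dark [nan nan] 0 col [nan nan] 
[0.419 0.357 0.023] zmax 0.027 [422. 355.] [46. 31.] 12.8 dark [nan nan] 0 col [nan nan] 
[ 0.318 -0.27   0.037] zmax 0.044 [ 316. -275.] [42. 38.] 79.6 dark [nan nan] 0 col [ 0.316 -0.277] [136. 117.  96.]
rail ((478.4500732421875, -84.8514404296875), (160.40988159179688, 542.5), 1.2189013957977295)
plate ((533.6390380859375, 342.0689392089844), (299.2563781738281, 112.04489135742188), 7.917656898498535) 4198 0.021003213731098706
orange [0.5525825  0.34174363 0.11539282] 0.12030575912097251 69<stdin>:9: RuntimeWarning: Mean of empty slice
```

View pics/top0c.png

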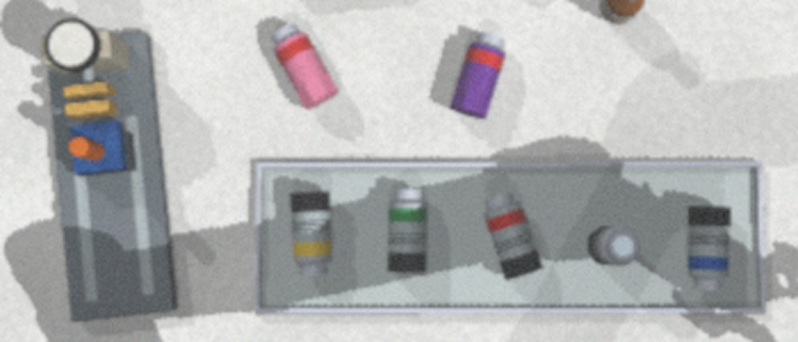

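```bash
cat >> h.py <<'E'
pi=np.pi
def down(yaw):
    yaw=(yaw+pi/2)%pi-pi/2   # same grasp, half-turn
    return [pi,0,yaw]
def st(tag=""):
    s=robot.sense(); print(tag,"t",round(s["t"],1),"tcp",s["tcp_pos"].round(4),"F",s["wrist_force"].round(2),"open",round(s["opening"],3)); return s
def pick(c,axdeg,nose,strength=5,s=.017,zt=.021):
    """lying lens: centre c, nose direction angle (deg)"""
    a=np.radians(nose); g=np.array(c)+s*np.array([np.cos(a),np.sin(a)])
    robot.goto([*g,.15],down(a+pi/2)); robot.grip(.72)
    robot.move_straight([*g,zt],.2); robot.grip(.3,strength); st("gripped")
    return g
def pic(n,name,crop=None,k=1):
    f=robot.grab_frame(n); im=f["image"][:,:,::-1]
    if crop: u0,v0,u1,v1=crop; im=im[v0:v1,u0:u1]
    cv2.imwrite(f"pics/{name}.png",cv2.convertScaleAbs(cv2.resize(im,None,fx=k,fy=k,interpolation=cv2.INTER_CUBIC),alpha=1.5)); return f
E
python3 - <<'E'
from h import *
g=pick((.470,-.293),0,178.8)
robot.move_straight([*g,.075],.08); st("lifted"); robot.sleep(.5)
f=pic("side","blue1",(280,140,480,290),4)
E
```

```text
gripped t 3.3 tcp [ 0.4531 -0.2928  0.0214] F [-0.21 -0.02 -0.19] open 0.304
lifted t 4.1 tcp [ 0.4527 -0.2926  0.0748] F [-0.03 -0.06 -0.39] open 0.296
```

View pics/blue1.png

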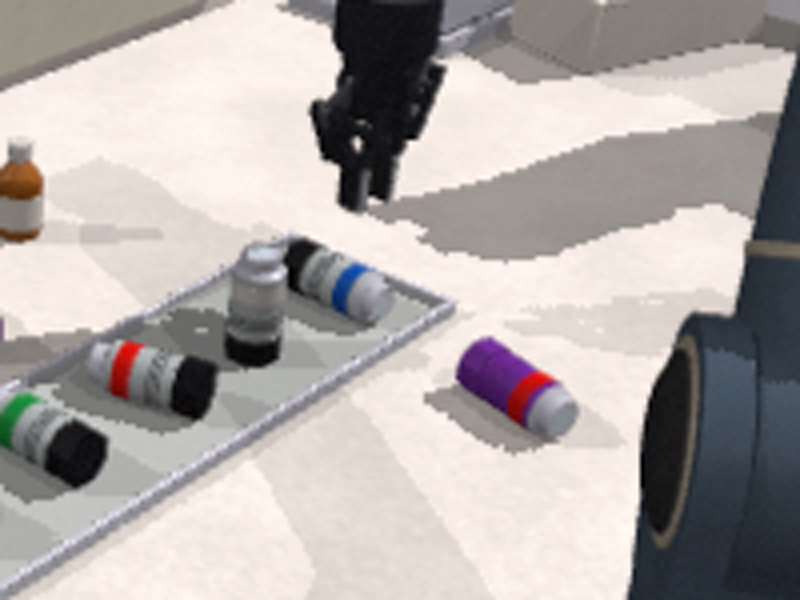

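The gripper closed to 25 mm with nothing in it. The blue lens is untouched at about (362,210), and the fingertips at about (370,190) stand clear of it. I compare the reported TCP with what the cameras show.

```bash
python3 - <<'E'
from h import *
s=st(); print(s["joint_pos"].round(3),s["tcp_rot"].round(3))
f=robot.grab_frame("side"); print("tcp px",px(f,s["tcp_pos"]),"lens px",px(f,[.47,-.293,.024]))
P=cloud(f); print("tip", P[185:192,367:375][:,:,:].reshape(-1,3)[::9].round(3)); print(P[212,360])
f=robot.grab_frame("top"); print("top tcp px",px(f,s["tcp_pos"]))
im=f["image"][100:320,280:520,::-1]; cv2.imwrite("pics/top1.png",cv2.convertScaleAbs(cv2.resize(im,None,fx=2.5,fy=2.5),alpha=1.5))
E
```

```text
t 4.7 tcp [ 0.453  -0.2926  0.0749] F [ 0.12 -0.75  0.9 ] open 0.303
[ 0.999  0.491 -0.649  1.955  0.398  0.825  1.681] [-3.142 -0.     1.55 ]
tcp px (np.float64(369.2198856833502), np.float64(197.88489571593968)) lens px (np.float64(363.07439605872264), np.float64(210.3549865256717))
tip [[ 0.451 -0.269  0.127]
 [ 0.445 -0.266  0.128]
 [ 0.445 -0.273  0.122]
 [ 0.443 -0.276  0.118]
 [ 0.442 -0.279  0.114]
 [ 0.558 -0.464  0.002]
 [ 0.554 -0.464  0.   ]]
[ 0.46721903 -0.273277    0.02694408]
top tcp px (np.float64(416.6008091484674), np.float64(255.7031775597786))
```

View pics/top1.png

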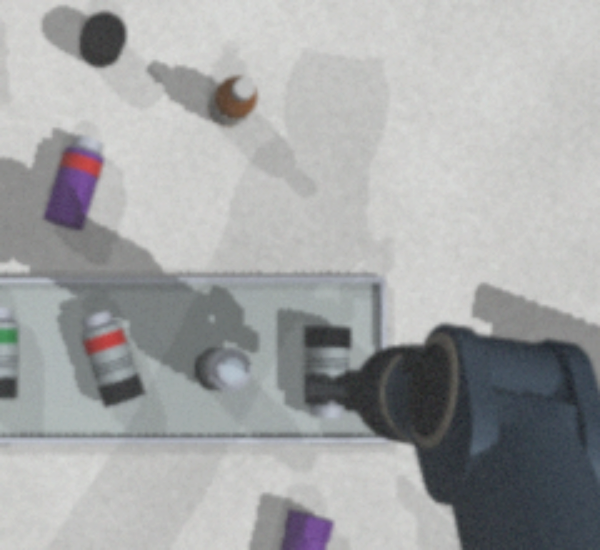

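The fingertips appear about 40 mm higher than the stated tip offset implies. I check the tip height by touching the bare bench to the right of the lane, with the opening set to about 40 mm as for a grasp.

```bash
python3 - <<'E'
from h import *
robot.move_straight([.453,-.2926,.13],.2); robot.goto([.48,-.45,.10],down(pi/2)); robot.grip(.47)
r=robot.move_straight([.48,-.45,.0125],.06,contact_N=4); s=st(f"touch {r}")
f=robot.grab_frame("side"); print("tip px expected",px(f,s["tcp_pos"]-[0,0,.011]))
im=f["image"][100:250,300:500,::-1]; cv2.imwrite("pics/touch.png",cv2.convertScaleAbs(cv2.resize(im,None,fx=4,fy=4),alpha=1.5))
E
```

```text
touch False t 9.3 tcp [ 0.4803 -0.4503  0.013 ] F [ 0.01  0.17 -0.5 ] open 0.469
tip px expected (np.float64(388.5104998854073), np.float64(199.22195681276705))
```

View pics/touch.png

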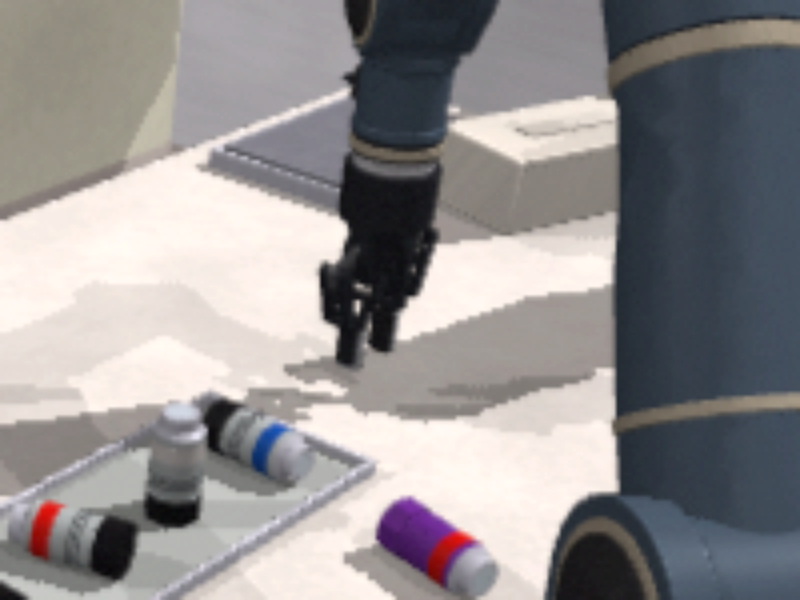

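The fingertips at (386,190) and (395,187) show about 10 px above the expected (388,199), and nothing has touched. So the tips really are about 35 mm higher than the kinematics say. I lower gently until contact.

```bash
python3 - <<'E'
from h import *
r=robot.move_straight([.48,-.45,-.045],.04,contact_N=4); s=st(f"touch {r}")
robot.move_straight([.48,-.45,s["tcp_pos"][2]+.02],.1)
robot.grip(.72)
r=robot.move_straight([.48,-.45,-.045],.03,contact_N=4); s=st(f"touch {r}")
robot.move_straight([.48,-.45,s["tcp_pos"][2]+.02],.1)
E
```

```text
touch True t 10.3 tcp [ 0.4798 -0.4499 -0.0257] F [-0.27  0.03  4.82] open 0.47
touch True t 11.8 tcp [ 0.4799 -0.45   -0.0296] F [-0.2   1.41  5.32] open 0.723
```

The tips touch the bench at TCP z = -0.0257 (opening 0.47), so tip height = tcp_z + 0.0255. The stated nose length would put them 11 mm ahead instead. I use the measured value and redo blue.

```bash
sed -i 's/zt=.021/zt=-.0185/; s/\[\*g,.15\]/[*g,.12]/' h.py; python3 - <<'E'
from h import *
g=pick((.470,-.293),0,178.8)
robot.move_straight([*g,.035],.06); robot.sleep(.4); st("lifted")
f=pic("side","blue2",(280,140,480,290),4)
E
```

```text
gripped t 15.7 tcp [ 0.4539 -0.2932 -0.0171] F [-2.78  0.47  6.5 ] open 0.461
lifted t 17.1 tcp [ 0.453  -0.2926  0.0349] F [ 0.02  0.78 -2.64] open 0.46
```

View pics/blue2.png

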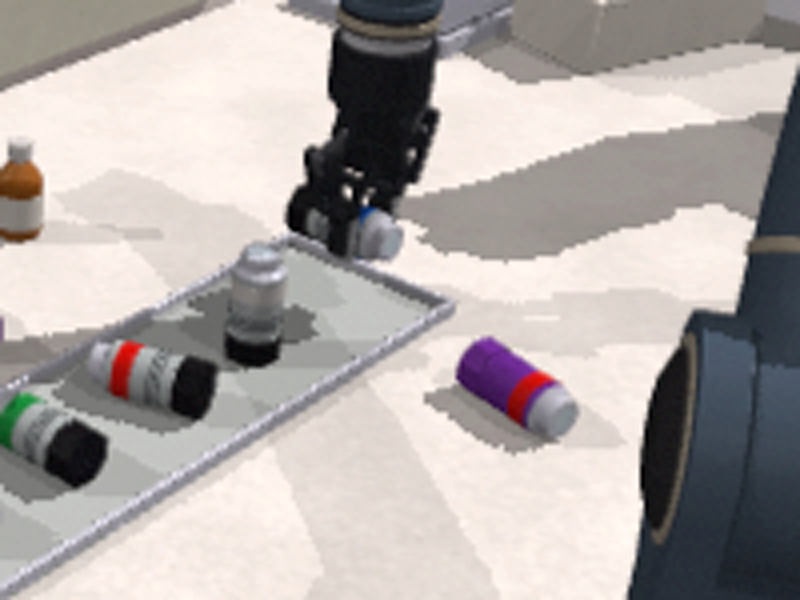

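Blue is held at the barrel but still horizontal: its cap is at crop (305,205) and its nose at (385,240). The grip seems to be at its 20 N minimum. I lower it so the cap just clears, then ease the opening target in small steps and watch the torque for the swing.

```bash
cat >> h.py <<'E'
def ease(o0,o1=None,n=14,step=.002):
    """slacken in small steps until the moment about the jaw axis changes"""
    t0=None
    for i in range(n):
        robot.grip(o0+i*step); robot.sleep(.15); s=robot.sense()
        T=s["torque"]; print(round(o0+i*step,3),round(s["opening"],4),T.round(3),s["wrist_force"].round(2)[2])
        if t0 is None: t0=T
        if i and np.linalg.norm((T-t0)[:2])>.025: break
    return s
E
python3 - <<'E'
from h import *
p=robot.sense()["tcp_pos"]; robot.move_straight([.453,-.2926,.027],.1)
ease(.445,n=12)
f=pic("side","blue3",(280,140,480,290),4)
E
```

```text
0.445 0.462 [0.007 0.078 0.02 ] -2.32
0.447 0.4613 [0.02  0.152 0.038] -1.96
```

View pics/blue3.png

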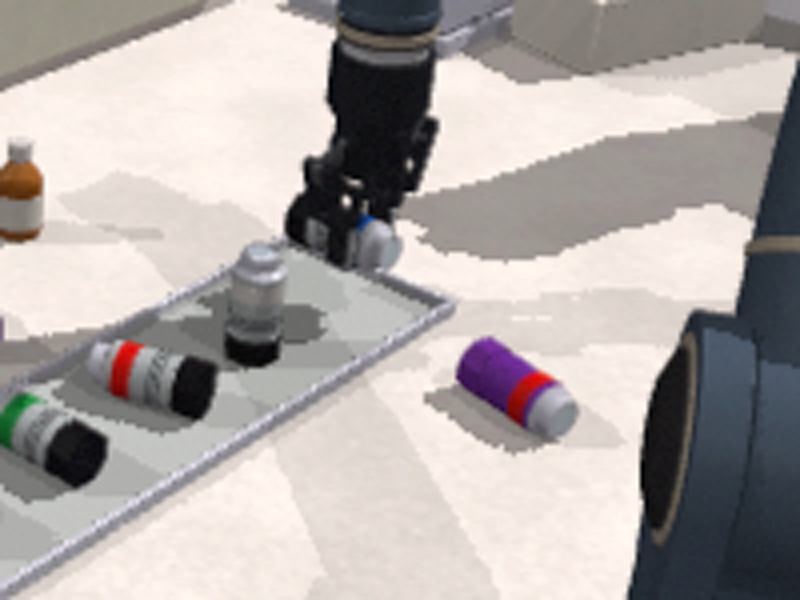

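Blue hasn't swung yet, and the torque reading is too noisy to stop on. I keep easing and stop on the motion of the blue band and nose in the side image instead.

```bash
cat >> h.py <<'E'
def patch(uv,r=22):
    f=robot.grab_frame("side"); u,v=map(int,uv); return f["image"][v-r:v+r,u-r:u+r].astype(int)
def ease2(o0,o1,step=.002,thr=12):
    s=robot.sense(); f=robot.grab_frame("side"); uv=px(f,s["tcp_pos"]+[0,0,.02]); a=patch(uv)
    for o in np.arange(o0,o1,step):
        robot.grip(o); robot.sleep(.1); d=(abs(patch(uv)-a).max(-1)>40).sum(); print(round(o,3),round(robot.sense()["opening"],4),d,end=" | ")
        if d>thr*5: break
    print(); robot.sleep(.5); st("eased")
E
python3 - <<'E'
from h import *
ease2(.449,.485)
f=pic("side","blue4",(280,140,480,290),4)
E
```

```text
0.449 0.4625 0 | 0.451 0.4592 0 | 0.453 0.4602 0 | 0.455 0.4582 0 | 0.457 0.4605 0 | 0.459 0.4583 0 | 0.461 0.4579 0 | 0.463 0.4622 0 | 0.465 0.4635 346 | 
eased t 22.1 tcp [ 0.4531 -0.2927  0.0273] F [-1.56  0.78  5.29] open 0.464
```

View pics/blue4.png

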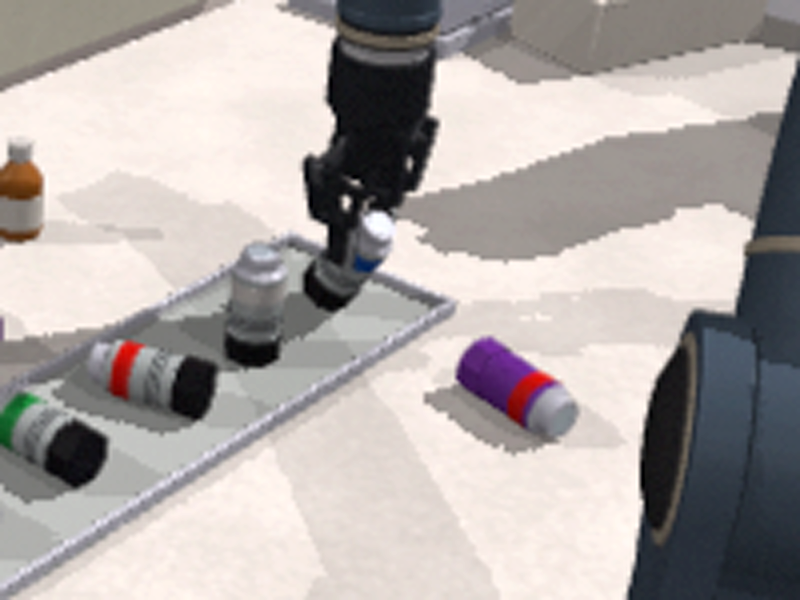

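The swing works at target 0.465, but the cap has met the floor about 40° short of upright. I raise it so it can finish the swing.

```bash
python3 - <<'E'
from h import *
robot.move_straight([.453,-.2926,.050],.05); robot.sleep(.4); st("raised")
f=pic("side","blue5",(280,140,480,290),4)
E
```

```text
raised t 23.2 tcp [ 0.4529 -0.2925  0.0498] F [ 0.9   0.59 -3.81] open 0.468
```

View pics/blue5.png

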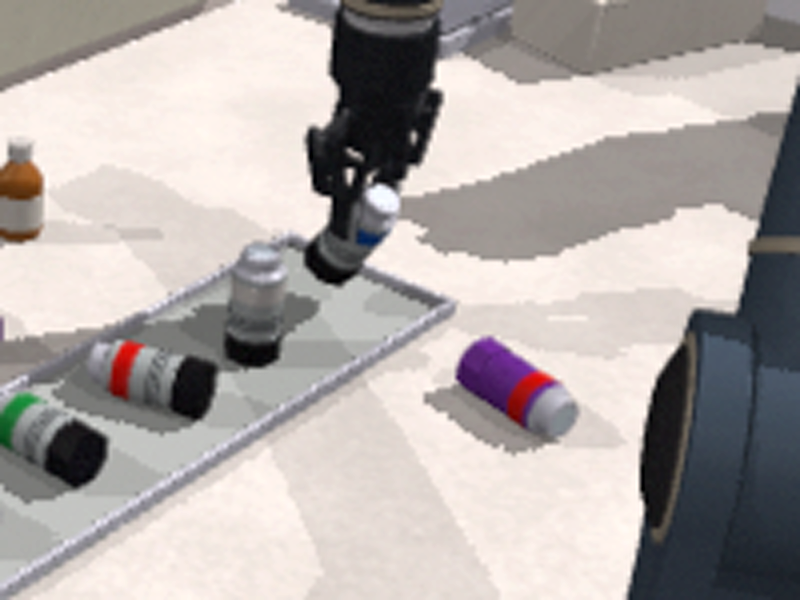

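About 40° of tilt remains. I ease a little more with the cap clear of the floor.

```bash
python3 - <<'E'
from h import *
robot.move_straight([.453,-.2926,.040],.05)
ease2(.466,.478,.001)
f=pic("side","blue6",(280,140,480,290),4)
E
```

```text
0.466 0.4669 276 | 
eased t 24.5 tcp [ 0.453  -0.2926  0.04  ] F [-0.93  0.04 -2.48] open 0.464
```

View pics/blue6.png

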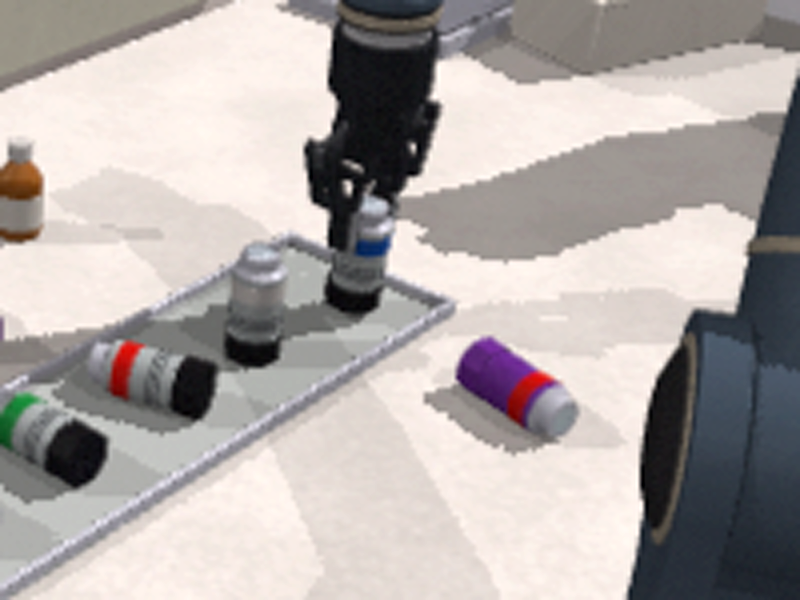

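Blue hangs nearly upright just over the floor: cap at crop (355,293), nose at (375,212). I set it down, release it, and measure from above.

```bash
cat >> h.py <<'E'
def place(xy,zlow,up=.13,N=3,extra=.002):
    r=robot.move_straight([*xy,zlow],.04,contact_N=N); s=st(f"contact {r}")
    robot.move_straight([*xy,s["tcp_pos"][2]-extra],.03); robot.grip(.62); robot.sleep(.2); robot.move_straight([*xy,up],.2)
def lenses(f):
    P=cloud(f); z=P[...,2]; hsv=cv2.cvtColor(f["image"],cv2.COLOR_RGB2HSV)
    m=(z>.022)&(z<.11)&(P[...,0]>.36)&(P[...,0]<.59)&(P[...,1]<.2)&(P[...,1]>-.37)
    for b in blobs(P,m):
        r=rect(P,b); top=b&(z>.083); cs=b&(hsv[...,1]>100)
        print("blob",np.round(r[0]),np.round(r[1]),round(r[2],1),"zmax",round(np.nanpercentile(z[b],98),3),"top",np.nanmean(P[top],0).round(3) if top.sum()>5 else None,"hue",np.median(hsv[cs],0)[0] if cs.sum()>8 else None)
E
python3 - <<'E'
from h import *
place((.453,-.2926),.0)
robot.goto([.55,-.50,.2],down(pi/2)); lenses(robot.grab_frame("top")); st()
f=robot.grab_frame("side"); P=cloud(f); h=cv2.cvtColor(f["image"],cv2.COLOR_RGB2HSV)
E
```

```text
contact True t 25.1 tcp [ 0.4534 -0.2927  0.0291] F [ 0.86 -0.7   0.21] open 0.462
blob [482.  23.] [39. 84.] 89.5 zmax 0.048 top None hue 67.0
blob [476. 124.] [86. 40.] 4.6 zmax 0.048 top None hue 24.0
blob [480. -85.] [86. 40.] 19.7 zmax 0.047 top None hue 1.0
blob [ 470. -189.] [39. 38.] 89.8 zmax 0.094 top [ 0.47  -0.189  0.09 ] hue None
blob [ 456. -292.] [38. 40.] 1.9 zmax 0.093 top [ 0.457 -0.292  0.09 ] hue None
 t 28.7 tcp [ 0.5498 -0.4998  0.1996] F [-0.46  0.33 -0.26] open 0.617
```

Blue stands at (0.457,-0.292) with its top at z 0.093, and the gripper's x bias is only about 3 mm. Red is next, gripped nearer the nose so gravity swings it further.

```bash
cat >> h.py <<'E'
def stand1(c,nose,name,s=.020):
    a=np.radians(nose); c=np.array(c)-[.0035,0]
    g=pick(c,0,nose,s=s,zt=-.0165)
    robot.move_straight([*g,.048],.06); ease2(.457,.480,.0015); return g
E
python3 - <<'E'
from h import *
g=stand1((.480,-.085),19.8,"red"); print(g)
f=pic("side","red1",(230,160,400,290),4.5)
E
```

```text
gripped t 31.7 tcp [ 0.4964 -0.0783 -0.0152] F [-0.64  0.33  7.09] open 0.458
0.457 0.4648 0 | 0.458 0.4595 2 | 0.46 0.4648 0 | 0.462 0.457 0 | 0.463 0.4673 165 | 
eased t 35.4 tcp [ 0.4954 -0.0782  0.048 ] F [ 0.47 -0.29 -3.22] open 0.461
[ 0.49531762 -0.07822524]
```

View pics/red1.png

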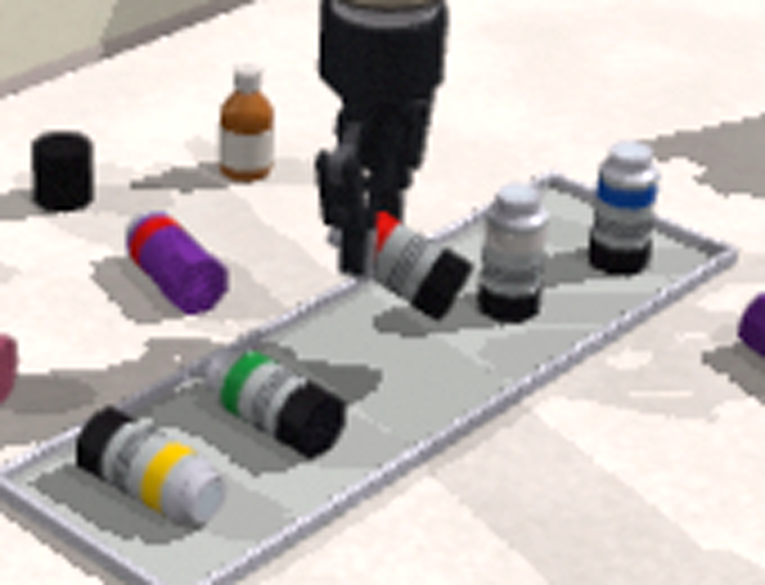

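Red has partly swung, about 40° down: cap at crop (442,283), fingers on the band. From here I read the swing numerically from range points below the fingertips, and ease further.

```bash
cat >> h.py <<'E'
def hang(nose):
    """side-view points of the held lens below the tips: lowest z relative to tcp, mean offset along nose dir"""
    s=robot.sense(); t=s["tcp_pos"]; P=cloud(robot.grab_frame("side")); a=np.radians(nose)
    q=P-t; m=(q[...,2]<.018)&(P[...,2]>.014)&(np.hypot(q[...,0],q[...,1])<.075)
    Q=q[m]; al=Q[:,0]*np.cos(a)+Q[:,1]*np.sin(a); ac=-Q[:,0]*np.sin(a)+Q[:,1]*np.cos(a); k=abs(ac)<.028
    if k.sum()<10: print("few",k.sum()); return 0,0
    lo=np.percentile(Q[k,2],3); off=np.median(al[k&(Q[:,2]<lo+.015)])
    return lo,off
def finish(nose,o=.462,omax=.482,step=.001,want=-.017):
    while o<omax:
        robot.grip(o); robot.sleep(.2); lo,off=hang(nose); print(round(o,4),round(robot.sense()["opening"],4),"low",round(lo,3),"off",round(off,3))
        if lo<want: break
        o+=step
E
python3 - <<'E'
from h import *
finish(19.8)
E
```

```text
0.462 0.4632 low -0.034 off 0.052
```

```bash
sed -i 's/P\[...,2\]>.014/P[...,2]>.0215/; s/<.075)/<.068)/' h.py; python3 - <<'E'
from h import *
finish(19.8)
E
```

```text
0.462 0.4606 low 0.002 off -0.053
0.463 0.4649 low 0.001 off -0.051
0.464 0.4668 low -0.008 off -0.04
0.465 0.4678 low -0.022 off -0.021
```

It is now hanging as predicted for upright (lowest point -0.022). I place red, then do yellow the same way.

```bash
python3 - <<'E'
from h import *
s=robot.sense()["tcp_pos"]; robot.sleep(.2); print(hang(19.8))
place((.4953,-.0782),.01)
c=np.array((.477,.1235)); nose=184.4
g=stand1(c,nose,"yellow"); print(g); lenses(robot.grab_frame("top"))
finish(nose); robot.sleep(.3); print(hang(nose))
f=pic("side","yel1",(200,180,340,285),5)
E
```

```text
(np.float64(-0.022328214763309127), np.float64(-0.021788120423003494))
contact True t 38.6 tcp [ 0.495  -0.0783  0.0319] F [ 0.5  -0.44  0.04] open 0.467
gripped t 42.2 tcp [ 0.4546  0.1223 -0.0153] F [-0.45 -0.77  6.81] open 0.462
0.457 0.4548 2 | 0.458 0.4619 2 | 0.46 0.4635 2 | 0.462 0.4617 2 | 0.463 0.4645 128 | 
eased t 45.8 tcp [0.4536 0.122  0.048 ] F [-0.18  0.28 -3.06] open 0.463
[0.45355894 0.12196562]
blob [ 516. -191.] [39. 38.] 89.4 zmax 0.094 top [ 0.517 -0.192  0.09 ] hue None
blob [512. 114.] [36. 15.] 48.3 zmax 0.092 top [0.514 0.118 0.087] hue None
blob [482.  23.] [39. 84.] 89.4 zmax 0.048 top None hue 68.0
blob [482. -83.] [39. 39.] 23.0 zmax 0.094 top [ 0.482 -0.083  0.091] hue None
blob [ 456. -291.] [37. 41.] 1.2 zmax 0.093 top [ 0.457 -0.292  0.09 ] hue None
0.462 0.4637 low 0.006 off -0.043
0.463 0.4633 low 0.006 off -0.043
0.464 0.462 low -0.009 off -0.032
0.465 0.4651 low -0.017 off -0.019
0.466 0.4656 low -0.025 off 0.018
(np.float64(-0.024143901248417424), np.float64(0.018064929167065605))
```

View pics/yel1.png

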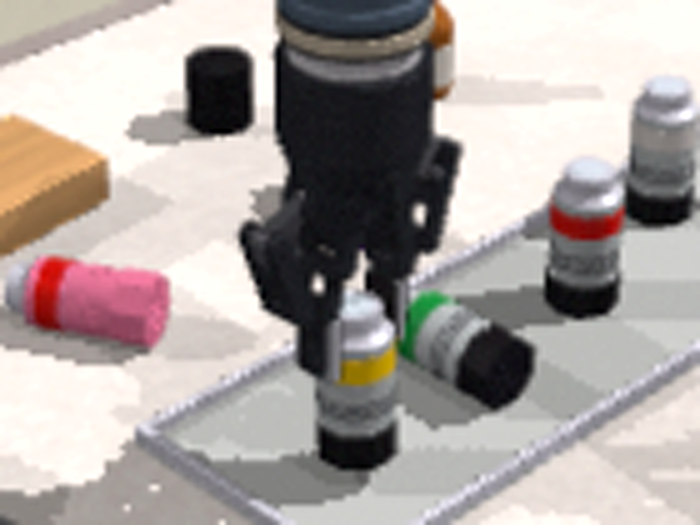

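Yellow hangs upright: cap at crop (355,440), nose at (365,315). Red stands. White has been knocked to (0.517,-0.192) but still stands inside the lane. I place yellow and do green.

```bash
python3 - <<'E'
from h import *
place((.4536,.122),.01)
nose=-.5
g=stand1((.482,.023),nose,"green"); print(g)
finish(nose); robot.sleep(.3); print(hang(nose))
place(g,.01)
robot.goto([.62,.2,.25],down(pi/2)); lenses(robot.grab_frame("top")); st()
E
```

```text
contact True t 49.1 tcp [0.4528 0.1218 0.031 ] F [ 0.37 -0.34 -2.33] open 0.467
gripped t 54.5 tcp [ 0.4997  0.0229 -0.0152] F [-0.93 -1.79  6.43] open 0.464
0.457 0.4562 3 | 0.458 0.4592 5 | 0.46 0.4635 5 | 0.462 0.4622 6 | 0.463 0.461 479 | 
eased t 58.1 tcp [0.4985 0.0228 0.048 ] F [ 0.13 -0.1  -3.76] open 0.461
[0.49849924 0.02282547]
0.462 0.4648 low -0.019 off -0.027
(np.float64(-0.020994051109357377), np.float64(-0.028179036432597088))
contact True t 59.5 tcp [0.4983 0.0228 0.0333] F [-0.33  0.01  1.73] open 0.464
blob [ 516. -191.] [39. 38.] 89.4 zmax 0.094 top [ 0.517 -0.192  0.091] hue None
blob [485.  22.] [37. 38.] 0.9 zmax 0.094 top [0.484 0.023 0.091] hue None
blob [482. -83.] [39. 39.] 27.6 zmax 0.094 top [ 0.482 -0.083  0.091] hue None
blob [452. 121.] [39. 39.] 2.0 zmax 0.095 top [0.452 0.121 0.091] hue None
blob [ 456. -291.] [37. 41.] 1.2 zmax 0.094 top [ 0.457 -0.292  0.09 ] hue None
 t 63.5 tcp [0.6199 0.1996 0.2497] F [0.13 0.01 0.43] open 0.622
```

All five lenses stand. Next I open the jaw by its handle, moving until it meets its end stop so I have a datum.

```bash
cat >> h.py <<'E'
U=np.array([np.cos(np.radians(7.95)),np.sin(np.radians(7.95))]); V=np.array([-U[1],U[0]]); G0=np.array([.5534,.3448]); GY=pi/2+np.radians(7.95)
def gg(x,y=0): return G0+x*U+y*V
def gx(p): d=np.asarray(p)[:2]-G0; return np.array([d@U,d@V])
E
python3 - <<'E'
from h import *
h=np.array([.5526,.3417]); print("handle in gauge",gx(h))
robot.grip(.6); robot.goto([*h,.15],down(GY))
r=robot.move_straight([*h,.058],.15,contact_N=8); st(f"down {r}")
robot.grip(.0,30); s=st("grip"); print(gx(s["tcp_pos"]))
e=h-.088*U
r=robot.move_straight([*e,.058],.05,contact_N=12); s=st(f"open {r}"); print(gx(s["tcp_pos"]))
E
```

```text
handle in gauge [-0.00122107 -0.00295956]
down False t 65.3 tcp [0.5538 0.3418 0.0591] F [-0.03 -0.15  0.47] open 0.599
grip t 65.7 tcp [0.553  0.3452 0.0598] F [-0.14  5.67  1.61] open 0.22
[-0.00032501  0.00041789]
open True t 67.2 tcp [0.4721 0.3341 0.0597] F [ 0.69 -0.04  1.64] open 0.225
[-0.08199135  0.00066397]
```

The jaw hit its stop at gauge x -0.082, against -0.080 expected for a 90 mm gap. Next I carry green to the gauge.

```bash
python3 - <<'E'
from h import *
p=robot.sense()["tcp_pos"]; robot.grip(.6); robot.move_straight([p[0],p[1],.15],.2)
c=(.4845,.0225); robot.goto([*c,.12],down(GY)); robot.move_straight([*c,.024],.15); robot.grip(.3,30); st("grip")
robot.move_straight([*c,.14],.15); st("lift")
q=gg(.032); robot.goto([*q,.14],down(GY)); robot.move_straight([*q,.060],.15); st("above")
f=pic("side","gau1",(90,180,300,330),3.8)
E
```

```text
grip t 70.5 tcp [0.4855 0.0229 0.0251] F [-0.15  0.31  4.15] open 0.459
lift t 71.4 tcp [0.4834 0.0222 0.139 ] F [-0.12 -0.52 -3.42] open 0.458
above t 73.3 tcp [0.5859 0.3493 0.0609] F [-0.16  0.52 -2.75] open 0.46
```

View pics/gau1.png

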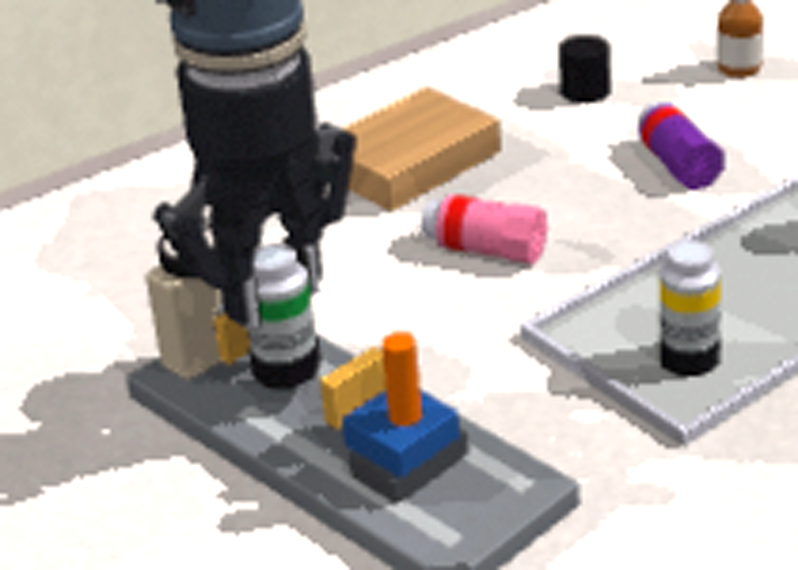

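Green hangs upright between the faces: cap at crop (285,362), jaw wide open. I lower, release and check.

```bash
python3 - <<'E'
from h import *
place(gg(.032),.034,up=.15,N=3,extra=.001); robot.sleep(.2)
robot.goto([*gg(-.15),.22],down(GY))
f=robot.grab_frame("top"); P=cloud(f); z=P[...,2]; d=P[...,:2]-G0; X=d@U; Y=d@V
m=(X>-.03)&(X<.056)&(abs(Y)<.03)&(z>.1)&(z<.125)
print("lens top",[np.nanmean(a[m]).round(4) for a in (X,Y,z)],m.sum())
m=(X<-.05)&(X>-.11)&(abs(Y)<.03)&(z>.1)&(z<.13); print("handle",[np.nanmean(a[m]).round(4) for a in (X,Y,z)],m.sum()); st()
E
```

```text
contact True t 73.9 tcp [0.585  0.3497 0.041 ] F [-0.66  0.28  3.4 ] open 0.458
lens top [np.float64(0.0301), np.float64(-0.0009), np.float64(0.1067)] 139
handle [np.float64(-0.0799), np.float64(-0.0018), np.float64(0.1137)] 78
 t 76.4 tcp [0.4065 0.3238 0.2195] F [-0.29  0.24  0.76] open 0.617
```

Green stands at gauge (0.030,-0.001) with its top at 0.107 (0.106 expected), and the handle is at -0.080. I close the jaw slowly, checking force.

```bash
python3 - <<'E'
from h import *
h=gg(-.0805); robot.goto([*h,.15],down(GY)); robot.move_straight([*h,.058],.15,contact_N=8); robot.grip(0.,30)
s=st("grip"); x0=gx(s["tcp_pos"])[0]; print(gx(s["tcp_pos"]),"dist")
f0=robot.sense()["wrist_force"][:2]@U
robot.move_straight([*gg(-.0805+.044),.059],.04,contact_N=12); s=st("near"); print(s["wrist_force"][:2]@U-f0,gx(s["tcp_pos"]))
for d in np.arange(.046,.0562,.001):
    robot.move_straight([*gg(-.0805+d),.059],.02); robot.sleep(.15)
    F=np.mean([robot.sense()["wrist_force"][:2]@U for _ in range(5)])-f0; x=gx(robot.sense()["tcp_pos"])[0]
    print(round(d,3),"x",round(x,4),"F",round(F,2))
    if F<-9: break
robot.sleep(.6)
f=robot.grab_frame("top"); P=cloud(f); q=P[...,:2]-G0; X=q@U; Y=q@V; z=P[...,2]
m=(X>.02)&(X<.062)&(abs(Y)<.03)&(z>.1)&(z<.115); print("lens",np.nanmean(X[m]),np.nanmean(z[m]),m.sum())
pic("side","gau2",(90,180,300,330),3.8)
E
```

```text
grip t 78.0 tcp [0.4742 0.3342 0.0591] F [-0.59 -1.01  5.55] open 0.223
[-0.07985737  0.00047017] dist
near t 79.3 tcp [0.5169 0.3401 0.0591] F [-2.95 -0.37  6.51] open 0.222
-2.2520229349791103 [-0.03684019  0.00037545]
0.046 x -0.0349 F -2.51
0.047 x -0.0341 F -3.13
0.048 x -0.0331 F -3.06
0.049 x -0.0322 F -3.34
0.05 x -0.0311 F -4.16
0.051 x -0.0302 F -2.68
0.052 x -0.0298 F -3.75
0.053 x -0.0295 F -5.68
0.054 x -0.0289 F -7.07
0.055 x -0.0283 F -8.02
0.056 x -0.0276 F -8.75
lens 0.042563729776699026 0.10698914206383356 138
```

View pics/gau2.png

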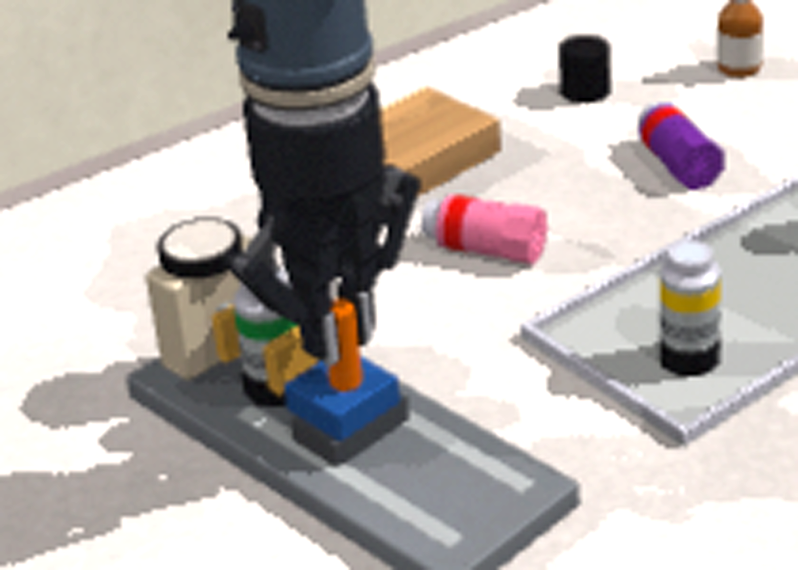

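The lens is pressed and upright. Onset came at about x=-0.030, and it is now 2.4 to 3 mm in at about 5.5 N net. I push slightly further for margin, hold, then open the jaw fully, release it and check.

```bash
python3 - <<'E'
from h import *
robot.move_straight([*gg(-.0805+.0575),.059],.02); robot.sleep(.5); s=st("press"); print(gx(s["tcp_pos"]),s["wrist_force"][:2]@U)
robot.move_straight([*gg(-.079),.059],.05,contact_N=14); s=st("open"); print(gx(s["tcp_pos"]))
robot.grip(.6); robot.move_straight([*gx(0*U)*0+gg(-.079),.15],.2)
robot.goto([*gg(-.15),.22],down(GY))
f=robot.grab_frame("top"); P=cloud(f); z=P[...,2]; d=P[...,:2]-G0; X=d@U; Y=d@V
m=(X>-.03)&(X<.056)&(abs(Y)<.03)&(z>.1)&(z<.125)
c=np.nanmean(P[m],0); print("lens top",[np.nanmean(a[m]).round(4) for a in (X,Y,z)],c,m.sum())
m=(X<-.05)&(X>-.11)&(abs(Y)<.03)&(z>.1)&(z<.13); print("handle",[np.nanmean(a[m]).round(4) for a in (X,Y,z)],m.sum()); st()
E
```

```text
press t 85.1 tcp [0.5271 0.3415 0.0591] F [-10.35  -2.94  10.86] open 0.226
[-0.02653016  0.00033131] -10.657008718006988
open t 85.5 tcp [0.5249 0.3413 0.0592] F [-1.38 -0.23  2.84] open 0.225
[-0.02873168  0.00046808]
lens top [np.float64(0.025), np.float64(-0.001), np.float64(0.109)] [0.57831488 0.3472864  0.10895452] 181
handle [np.float64(nan), np.float64(nan), np.float64(nan)] 0
 t 87.1 tcp [0.4053 0.3232 0.2186] F [ 0.89  0.37 -0.48] open 0.599<stdin>:9: RuntimeWarning: Mean of empty slice
```

The contact stop fired on the force reversal, so the jaw opened only 2 mm before I released it. I find where the handle and lens are now.

```bash
python3 - <<'E'
from h import *
f=robot.grab_frame("top"); P=cloud(f); z=P[...,2]; d=P[...,:2]-G0; X=d@U; Y=d@V; hsv=cv2.cvtColor(f["image"],cv2.COLOR_RGB2HSV)
o=(hsv[...,0]<14)&(hsv[...,1]>150); base=(abs(Y)<.03)&(z>.1)&(z<.125)
for n,m in(("handle",base&o&(X<.02)),("lens",base&~o&(X>.0)&(X<.056))): print(n,[np.nanmean(a[m]).round(4) for a in (X,Y,z)],m.sum())
E
```

```text
handle [np.float64(-0.0303), np.float64(-0.0018), np.float64(0.1152)] 58
lens [np.float64(0.0409), np.float64(-0.0008), np.float64(0.1065)] 143
```

Lens (x 0.041) and handle (x -0.030) are both undisturbed. I grip the handle again and open the jaw without the force stop, ending short of the end stop.

```bash
python3 - <<'E'
from h import *
h=gg(-.0305); robot.goto([*h,.15],down(GY)); robot.move_straight([*h,.058],.15,contact_N=8); robot.grip(0.,30); s=st("grip")
z=s["tcp_pos"][2]; robot.move_straight([*gg(-.077),z],.05); s=st("open"); print(gx(s["tcp_pos"]))
robot.sleep(.2); robot.grip(.6); robot.move_straight([*gg(-.077),.15],.2); robot.goto([*gg(-.15),.22],down(GY))
f=robot.grab_frame("top"); P=cloud(f); z=P[...,2]; d=P[...,:2]-G0; X=d@U; Y=d@V; hsv=cv2.cvtColor(f["image"],cv2.COLOR_RGB2HSV)
o=(hsv[...,0]<14)&(hsv[...,1]>150); base=(abs(Y)<.03)&(z>.1)&(z<.125)
for n,m in(("handle",base&o&(X<.02)),("lens",base&~o&(X>.0)&(X<.056))): print(n,[np.nanmean(a[m]).round(4) for a in (X,Y,z)],m.sum())
E
```

```text
grip t 88.9 tcp [0.5238 0.3411 0.0592] F [-1.05 -0.62  6.41] open 0.227
open t 90.0 tcp [0.4761 0.3344 0.0592] F [-1.59  1.08  5.67] open 0.223
[-0.07795682  0.0003754 ]
handle [np.float64(-0.0776), np.float64(-0.0015), np.float64(0.1147)] 62
lens [np.float64(0.0409), np.float64(-0.0009), np.float64(0.107)] 141
```

The jaw gap is now about 87 mm and the lens is upright at x 0.041. I return green to its place in the lane.

```bash
python3 - <<'E'
from h import *
c=gg(.0405); robot.goto([*c,.15],down(GY)); robot.move_straight([*c,.041],.15,contact_N=10); robot.grip(.3,30); st("grip")
robot.move_straight([*c,.14],.15); st("lift")
q=(.4845,.0225); robot.goto([*q,.14],down(GY)); robot.move_straight([*q,.045],.15)
robot.sleep(.3); print("hang",hang(0)); place(q,.018,N=3,extra=.001)
robot.goto([.62,-.3,.3],down(pi/2)); robot.goto([.45,-.52,.3],down(pi/2)); f=pic("top","end",(80,80,480,340),2); lenses(f); st()
P=cloud(f); z=P[...,2]; m=(z>.022)&(z<.12)&(P[...,0]>.6)&(P[...,1]<.26)
for b in blobs(P,m): print("bystander",np.round(rect(P,b)[0]))
E
```

```text
grip t 93.7 tcp [0.5942 0.3511 0.0428] F [-1.31 -0.66  6.33] open 0.459
lift t 94.5 tcp [0.5927 0.3496 0.1385] F [-0.03 -0.07 -4.13] open 0.454
hang (np.float64(-0.019415669371720255), np.float64(-0.017529329241686598))
contact True t 97.5 tcp [0.4845 0.0221 0.0262] F [ 0.75 -0.85  2.13] open 0.457
blob [ 516. -191.] [39. 38.] 89.5 zmax 0.094 top [ 0.517 -0.191  0.09 ] hue None
blob [485.  21.] [37. 39.] 1.1 zmax 0.094 top [0.485 0.022 0.09 ] hue None
blob [482. -83.] [39. 39.] 24.8 zmax 0.094 top [ 0.482 -0.083  0.091] hue None
blob [452. 121.] [39. 39.] 2.0 zmax 0.094 top [0.452 0.121 0.09 ] hue None
blob [ 456. -292.] [37. 41.] 1.2 zmax 0.093 top [ 0.457 -0.292  0.09 ] hue None
 t 101.4 tcp [ 0.4526 -0.5176  0.3   ] F [-0.39  0.24  0.42] open 0.619
bystander [793. 107.]
bystander [790. -73.]
bystander [ 728. -198.]
bystander [656. 139.]
bystander [649. -50.]
```

View pics/end.png

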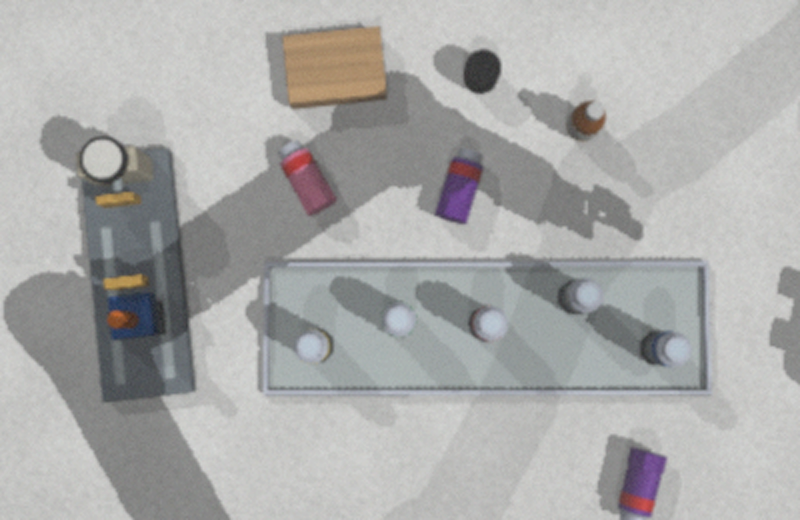

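All five lenses stand in the lane, at pixels (313,347), (399,320), (490,325), (582,296) and (670,349). The jaw is open, and the bystanders are where they started.

```bash
python3 -c "
from plant import robot
print(robot.close_job())"
```

```text
the job is handed in; nothing more can be done
None
```

The job is handed in at about 101 s of the 210 s allowed, with no verdict reported. Blue, red, yellow and green were each pinched, swung cap-down and stood in the lane. Green was also checked in the gauge and put back.

**Last checks**
- **Lenses:** all five stand clear of the rails, with tops at z 0.093–0.094 m. White had been knocked about 45 mm aside during the run, but it was still upright and inside the lane, so I left it.
- **Gauge:** the anvil gave about 3–4 mm, judged from the handle's travel and the force at the wrist (10.7 N at most, including friction). There is no direct reading of the anvil. The jaw was left about 87 mm open.
- **Bystanders:** the slide box, loupe and bottle are within 1 mm of where they started.

**What disagreed or went wrong**
- **Fingertip height:** the tips sat about 37 mm higher than the stated tool geometry implied, so the first grasp closed on air. I measured the true height by touching the bench and used that afterwards.
- **Grip force:** a strength of 5 N did not let the lenses swing on their own, so I eased the opening in small steps until they did.
- **Jaw opening:** the first try at reopening stopped after about 2 mm on my own force limit. The lens stayed upright, and the second try opened the jaw fully.

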